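Set the fragile van in the service cradle

ROBOT

A 6-joint arm with a two-finger parallel gripper is mounted at the origin on a cart in front of the work surface, level with it; the furniture and walls round the work are solid. World frame = base frame: x ahead of the robot, y to its left, z up, the work surface at z = 0. Lengths are in m, angles in rad, forces in N, time in s.
With the tool pointing down it reaches from about 0.35 to 0.875 m from the base axis. Payload 4.2 kg.
Tool frame: the origin (TCP) lies between the finger pads; the fingertips stand 17 mm ahead of it and the grasp point (between the pads) lies 2 mm behind it; z points along the fingers, y is the line along which they close (so a half turn about z gives the same grasp; the last joint's range is limited). The gripper opens to 87 mm and grips with 3 to 60 N. Pads are 19 mm wide; open, the fingers measure 117 mm over their backs; the gripper's body (75 mm by 190 mm) begins 51 mm behind the grasp point.
Start: joints at [-0.885, 0.385, 0.008, 0, -1.194, -0.259], TCP at [0.259, -0.569, 0.24] pointing down, gripper open.
Joint ranges: [-3.14, 3.14], [-1.21, 2.06], [-1.07, 1.41], [-3.16, 2.05], [-2.99, -0.16], [-3.1, 3.1]. Speed limits (rad/s): [2.79, 2.79, 3.14, 3.14, 3.14, 3.14].

INTERFACE

Orientations are given as [roll, pitch, yaw] about the fixed x, y, z axes, in that order (R = Rz(yaw) Ry(pitch) Rx(roll)).
In Python, from workcell import arm, viewer, finder gives the robot as it stands. The module is installed in compiled form; this text tells all that it offers.
- The arm moves only by the tool drive_tool, never from a script. Its argument "deltas" is one flat list of numbers, 7 for each row, row after row: the gripper's target within -1 to 1 (shut at 1, half-way at 0, fully open at -1), then the shift along the tool's x, y, z in mm, then the turn, a rotation vector about the tool's x, y, z in rad. In form: [gripper, dx, dy, dz, rx, ry, rz, gripper, dx, dy, dz, rx, ry, rz, ...]. A call has 1 to 20 rows; each row shifts and turns the commanded pose from where the row before left it, along the tool's axes as they then stand; what a row does not reach is not made up. A row lasts 1/12 s, in which the tool goes at most 41.7 mm and 7.16 degrees, less where a joint would pass 70% of its speed; a pose out of reach is approached as far as the arm can. A call with a gripper value outside its range is refused whole. The fingers move at their own pace and stop on an object; "newtons" is the grip in N (left out, the last holds). Time passes only in rows, so rows that do not move let the fingers close. It gives the time, the measured TCP pose, the force, the opening and the grip force at its end, in the units of the state.
- arm.sense(): the state, without advancing time (a new reading comes with each control period).
- viewer.read_camera(name): name is "scene" or "top" or "wrist"; returns a dict with "pixels" (400x640x3 uint8, blue, green, red), "camera_matrix" (3x3 intrinsics, pixels), "view" (4x4, takes a point from world to camera coordinates). Camera axes: x right, y up, looking along -z (the intrinsics and any distortion apply to the point x, -y, -z); pixel columns grow to the right and rows downward; lengths in m; the calibration is good to about 2 mm. The wrist camera is an equidistant fisheye: a pixel r from the principal point sees the ray r / f radians off the axis. A picture is of the moment at which its call begins. There is no depth.
- arm.close_job(): hands the job in; it is judged then, once.
Trained networks look in a picture, given as the dict that the camera call returned (one of the last four; its "shot" number tells which), for a name from the list of things; names that differ only in an ending like _2 or _b are one class to them, and where a whole thing is asked for, a point or a joint stands for the part that bears it (a point fixed in the world has none). Each returns a list of dicts, best first, with "score" (0 to 1); they miss things now and then, are a little off and sometimes report something else, mostly with a low value. They report only what shows in the picture. A call takes as long as a camera call.
- finder.recognise(query, picture): "box" ([left, top, right, bottom] in pixels, round what is visible of it).
- finder.cut_out(query, picture): "region" (400x640 bool, what is visible of it) and "box" ([left, top, right, bottom] in pixels, round what is visible of it).
The state is a dict: "clock": time; "joint_pos": joint angles; "dq": joint speeds; "effort": joint torques, N m; "position": TCP position; "ee_rot": TCP orientation; "wrist_force": force on the tool from outside, world axes, zero at the start; "wrist_torque": the same for the moment, N m; "opening": opening from 0.0 (shut) to 1.0 (fully open); "grasp_force": force on a finger pad.
Only numpy, scipy, OpenCV 4.12 (cv2) and the standard library are available. Lean on these libraries where they do the work, as an engineer would, in place of code of your own. Each camera call takes 0.05 s, during which the arm holds its last target. There are 200 camera calls.

TASK

Pick up the brown covered van with the grey roof that stands on the worktop (not the one on the sidings behind) and set it down in the blue-railed service cradle, on its wheels, lengthways and roughly in the middle. Its body is thin plastic: squeeze its sides only lightly, with no more than 40 N of grip, and lower it gently onto the cradle's floor without dropping it or pressing it down. Leave the brick row and the timber wagon where they are.

Things in the scene. Friction and masses are not known exactly. Their poses are not given: they have to be found in the camera images.
- van: Loose model goods van: brown plank sides, grey roof; 46 mm wide (own x), 164 long (own y), 65 high, about 0.12 kg. Origin under its middle, 1.5 mm below its wheels' lowest point; z up. Grip its body across x near mid-length: 40 mm wide, 134 long, 20 to 58 mm above the origin. A grip of 20 to 40 N holds it, more cracks it. Stands on the worktop; wheels do not turn.
- cradle: Fixed service cradle: plywood base 100 mm wide (own x), 222 long (own y), low blue rail along each side, wooden stop at each end. Origin: centre of its underside, z up. Black floor, 70 x 196 mm clear, 10 mm above the origin; rails reach 24 mm, stops 20 mm. A van standing in it has its origin 8.5 mm above the cradle's; the van may face either way.
- brick_row: Bystander: loose solid kit model of a brick row, a plain red-brown block 50 mm (own x) by 170 mm (own y) by 45 mm high; origin at the centre of its underside. Not to be disturbed.
- timber_wagon: Bystander: loose flat wagon loaded with planks, 42 mm (own x) by 164 mm (own y) by 40 mm high, at the right end of the worktop; origin under its middle. Not to be disturbed.

How it is judged:
By the outcome, as a careful person would: the job done as asked, in the order asked, and still so for the second after the job is handed in, with the robot touching nothing.
It also fails if it takes over 38 s, if anything falls off the work surface, if the arm or the gripper's body presses on something with over 40 N, if the wrist force passes 120 N, or if a joint passes its speed limit or range.

## Working session

There is one attempt and no reset: what is moved stays moved. The work goes in short steps, Python scripts to look and compute and a tool call to move; the robot and the scene stay as the last step left them, time stands still between calls to the robot, and variables do not carry over. Pictures are saved under pics/ and viewed, at most 10 in all, crops included, and the job is handed in when it is done.

Besides the shell and the picture viewer there is one more tool, called after "Emit:" by a JSON object that holds its "fn" and its "kwargs", one argument or row to a line. drive_tool: Moves the arm, as the interface text tells. Its arguments: {"type":"object","properties":{"deltas":{"type":"array","items":{"type":"number"}},"newtons":{"type":"number"}},"required":["deltas"]}

```bash
mkdir -p pics; cat > h.py <<'E'
import numpy as np, cv2
from workcell import arm, viewer, finder
def ray(p,u,v,fish=False):
    K=p["camera_matrix"];V=np.array(p["view"]);x=(u-K[0][2])/K[0][0];y=(v-K[1][2])/K[1][1]
    if fish:
        r=np.hypot(x,y)+1e-9; d=np.array([x/r*np.sin(r),-y/r*np.sin(r),-np.cos(r)])
    else: d=np.array([x,-y,-1.])
    R=V[:3,:3];return -R.T@V[:3,3],R.T@d
def at(p,u,v,z,fish=False):
    o,d=ray(p,u,v,fish);return o+d*(z-o[2])/d[2]
def proj(p,P,fish=False):
    K=p["camera_matrix"];V=np.array(p["view"]);c=V[:3,:3]@np.array(P)+V[:3,3];x,y,z=c[0],-c[1],-c[2]
    if fish:
        r=np.hypot(x,y);t=np.arctan2(r,z);x,y=x/r*t,y/r*t
    else:x,y=x/z,y/z
    return np.array([x*K[0][0]+K[0][2],y*K[1][1]+K[1][2]])
E
python3 - <<'E'
from h import *
s=arm.sense();print(s)
for n in("scene","top"):
    p=viewer.read_camera(n);cv2.imwrite(f"pics/{n}0.png",p["pixels"])
    for q in("van","cradle","brick_row","timber_wagon"):
        for r in finder.cut_out(q,p):
            m=r["region"].astype(np.uint8);c=cv2.minAreaRect(cv2.findNonZero(m))
            print(n,q,round(r["score"],2),r["box"],np.round(cv2.boxPoints(c)).tolist(), [np.round(at(p,*x,0.0)[:2],3).tolist() for x in cv2.boxPoints(c)])
E
```

```text
{'clock': 0.0, 'joint_pos': array([-8.85410225e-01,  3.85594598e-01,  6.61612409e-03, -5.15106966e-04,
       -1.19398923e+00, -2.58615133e-01]), 'dq': array([ 9.59732960e-04,  5.28552904e-04,  2.15508614e-03, -2.42732803e-03,
       -7.01325699e-05, -8.69434333e-05]), 'effort': array([-2.93784533e-04, -3.90661597e+01,  1.87407696e+01,  4.21976253e+00,
        1.09613483e-02, -1.86966099e-04]), 'position': array([ 0.25850422, -0.56841185,  0.23843041]), 'ee_rot': array([ 3.13937106e+00, -9.26801942e-05, -2.71501164e+00]), 'wrist_force': array([-0.56346575, -0.35469333, -0.71895654]), 'wrist_torque': array([ 0.00617621,  0.01387928, -0.02347616]), 'grasp_force': 0.0, 'opening': 1.0014550476420745}
scene van 0.92 [164.0, 237.5, 232.4, 304.5] [[156.0, 278.0], [220.0, 234.0], [239.0, 261.0], [175.0, 306.0]] [[0.544, 0.375], [0.576, 0.174], [0.455, 0.227], [0.441, 0.404]]
scene cradle 0.75 [316.2, 167.5, 387.9, 204.5] [[316.0, 190.0], [380.0, 158.0], [391.0, 181.0], [327.0, 213.0]] [[0.551, -0.164], [0.541, -0.504], [0.413, -0.361], [0.44, -0.072]]
scene brick_row 0.71 [259.8, 192.9, 320.
[... 696 characters left out ...]
17.8, 194.5, 456.0, 207.5] [[416.0, 194.0], [452.0, 193.0], [452.0, 204.0], [416.0, 205.0]] [[0.537, -0.436], [0.543, -0.565], [0.502, -0.565], [0.497, -0.436]]
top brick_row 0.57 [263.8, 197.6, 315.8, 218.2] [[265.0, 212.0], [266.0, 196.0], [315.0, 199.0], [314.0, 216.0]] [[0.467, 0.103], [0.526, 0.101], [0.515, -0.076], [0.456, -0.073]]
top brick_row 0.54 [180.8, 202.0, 220.5, 221.8] [[179.0, 208.0], [222.0, 203.0], [224.0, 217.0], [181.0, 223.0]] [[0.48, 0.416], [0.502, 0.26], [0.449, 0.25], [0.428, 0.405]]
top timber_wagon 0.87 [417.6, 195.8, 456.0, 207.8] [[417.0, 194.0], [453.0, 194.0], [453.0, 205.0], [417.0, 205.0]] [[0.538, -0.441], [0.539, -0.569], [0.499, -0.567], [0.498, -0.439]]
```

```bash
python3 - <<'E'
import cv2
a=cv2.imread("pics/scene0.png")[110:340,130:450];b=cv2.imread("pics/top0.png")[150:280,150:490]
cv2.imwrite("pics/a.png",cv2.resize(a,(800,575),interpolation=2));cv2.imwrite("pics/b.png",cv2.resize(b,None,fx=2.3,fy=2.3,interpolation=2))
E
```

```text
(no output)
```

View pics/a.png

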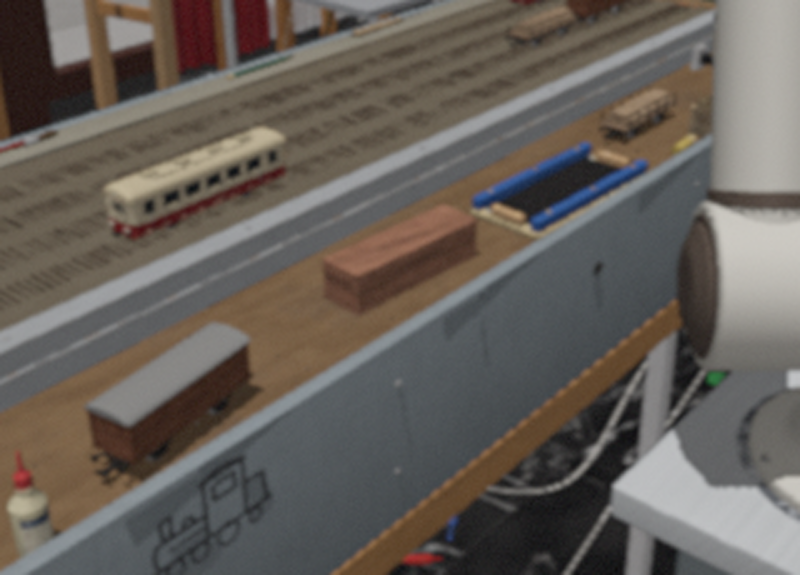

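View pics/b.png

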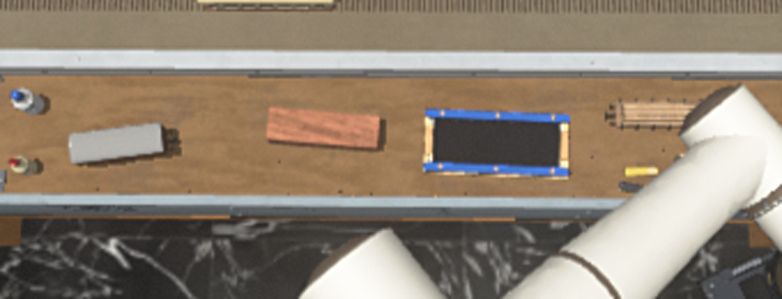

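The scene view shows the van at the left end of the worktop, around px (200,270) in scene and (202,211) in top. The brick row is next to it and the cradle is at top px (366,212). The cream coach is on the sidings behind. Next I'll work out the poses.

```bash
python3 - <<'E'
from h import *
p=viewer.read_camera("top");im=p["pixels"].astype(int)
def rect(mask,z):
    pts=np.argwhere(mask)[:,::-1]
    w=np.array([at(p,u,v,z)[:2] for u,v in pts],np.float32)*1000
    return cv2.minAreaRect(w)
sub=np.zeros(im.shape[:2],bool);sub[195:228,172:232]=1
hsv=cv2.cvtColor(p["pixels"],cv2.COLOR_BGR2HSV)
roof=(hsv[...,1]<45)&sub
n,l,st,c=cv2.connectedComponentsWithStats(roof.astype(np.uint8));k=1+np.argmax(st[1:,4]);print(rect(l==k,.062))
sub[:]=0;sub[185:240,325:405]=1
b=(hsv[...,0]>95)&(hsv[...,0]<130)&(hsv[...,1]>150)&sub
print("rails",rect(b,.024))
fl=(hsv[...,2]<60)&sub
n,l,st,c=cv2.connectedComponentsWithStats(fl.astype(np.uint8));k=1+np.argmax(st[1:,4]);print("floor",rect(l==k,.01),st[k])
print(np.linalg.inv(p["view"])[:3,3], p["camera_matrix"][0][0])
E
```

```text
((458.1001892089844, 320.0446472167969), (45.796348571777344, 138.92779541015625), 8.650988578796387)
rails ((469.5527038574219, -253.0939483642578), (216.16506958007812, 91.66556549072266), 88.21136474609375)
floor ((474.289794921875, -162.64315795898438), (61.18572235107422, 3.557543992996216), 0.1540812849998474) [339 202   2  18  24]
[ 0.21600824 -0.12802557  1.59633992] 452.1963779833953
```

```bash
cat >> h.py <<'E'
def rows(p0,p1,y0,y1,n,g):
    d=(np.array(p1)-p0)*1000/n; dy=(y1-y0)/n; out=[]
    for i in range(n):
        y=y0+dy*i  # shift along axes as they stand at row start
        x=np.array([np.cos(y),np.sin(y),0]);yy=np.array([np.sin(y),-np.cos(y),0])
        out+=[g,round(float(d@x),1),round(float(d@yy),1),round(float(-d[2]),1),0,0,round(float(-dy),4)]
    print(out);return out
E
python3 - <<'E'
from h import *
a=np.deg2rad(-81.35);m=-2.715+(a+2.715)*12/24
rows([.259,-.569,.24],[.42,-.14,.22],-2.715,m,12,-1)
rows([.42,-.14,.22],[.458,.32,.20],m,a,12,-1)
E
```

```text
[-1, -27.0, 27.0, 1.7, 0, 0, -0.054, -1, -28.4, 25.5, 1.7, 0, 0, -0.054, -1, -29.8, 23.9, 1.7, 0, 0, -0.054, -1, -31.0, 22.3, 1.7, 0, 0, -0.054, -1, -32.2, 20.6, 1.7, 0, 0, -0.054, -1, -33.2, 18.8, 1.7, 0, 0, -0.054, -1, -34.2, 17.0, 1.7, 0, 0, -0.054, -1, -35.1, 15.1, 1.7, 0, 0, -0.054, -1, -35.8, 13.2, 1.7, 0, 0, -0.054, -1, -36.5, 11.3, 1.7, 0, 0, -0.054, -1, -37.0, 9.3, 1.7, 0, 0, -0.054, -1, -37.5, 7.3, 1.7, 0, 0, -0.054]
[-1, -35.2, 15.5, 1.7, 0, 0, -0.054, -1, -36.0, 13.6, 1.7, 0, 0, -0.054, -1, -36.7, 11.6, 1.7, 0, 0, -0.054, -1, -37.2, 9.6, 1.7, 0, 0, -0.054, -1, -37.7, 7.6, 1.7, 0, 0, -0.054, -1, -38.1, 5.5, 1.7, 0, 0, -0.054, -1, -38.3, 3.5, 1.7, 0, 0, -0.054, -1, -38.4, 1.4, 1.7, 0, 0, -0.054, -1, -38.5, -0.7, 1.7, 0, 0, -0.054, -1, -38.4, -2.7, 1.7, 0, 0, -0.054, -1, -38.2, -4.8, 1.7, 0, 0, -0.054, -1, -37.8, -6.9, 1.7, 0, 0, -0.054]
```

Emit:
{"fn": "drive_tool", "kwargs": {
  "deltas": [-1, -27, 27, 1.7, 0, 0, -0.054, -1, -28, 26, 1.7, 0, 0, -0.054, -1, -30, 24, 1.7, 0, 0, -0.054, -1, -31, 22, 1.7, 0, 0, -0.054, -1, -32, 21, 1.7, 0, 0, -0.054, -1, -33, 19, 1.7, 0, 0, -0.054, -1, -34, 17, 1.7, 0, 0, -0.054, -1, -35, 15, 1.7, 0, 0, -0.054, -1, -36, 13, 1.7, 0, 0, -0.054, -1, -36, 11, 1.7, 0, 0, -0.054, -1, -37, 9, 1.7, 0, 0, -0.054, -1, -37, 7, 1.7, 0, 0, -0.054]
}}

```text
clock: 1.55
position: [0.4192, -0.1392, 0.2195]
ee_rot: [-3.141, 0.001, -2.064]
wrist_force: [1.0, -0.5, -0.7]
opening: 1.001
grasp_force: 0.0
```

Emit:
{"fn": "drive_tool", "kwargs": {
  "deltas": [-1, -35, 15, 1.7, 0, 0, -0.054, -1, -36, 14, 1.7, 0, 0, -0.054, -1, -37, 12, 1.7, 0, 0, -0.054, -1, -37, 10, 1.7, 0, 0, -0.054, -1, -38, 8, 1.7, 0, 0, -0.054, -1, -38, 5, 1.7, 0, 0, -0.054, -1, -38, 3, 1.7, 0, 0, -0.054, -1, -38, 1, 1.7, 0, 0, -0.054, -1, -38, -1, 1.7, 0, 0, -0.054, -1, -38, -3, 1.7, 0, 0, -0.054, -1, -38, -5, 1.7, 0, 0, -0.054, -1, -38, -7, 1.7, 0, 0, -0.054, -1, 0, 0, 0, 0, 0, 0, -1, 0, 0, 0, 0, 0, 0]
}}

```text
clock: 2.72
position: [0.4573, 0.3195, 0.198]
ee_rot: [3.141, -0.001, -1.416]
wrist_force: [0.6, -0.4, -0.4]
opening: 0.997
grasp_force: 0.0
```

```bash
python3 - <<'E'
from h import *
p=viewer.read_camera("wrist");im=p["pixels"].copy()
a=np.deg2rad(8.65);c=np.array([.458,.320]);ux=np.array([np.cos(a),np.sin(a)]);uy=np.array([-ux[1],ux[0]])
for sx in(-.02,.02):
  for sy in(-.067,.067):
    q=proj(p,[*(c+sx*ux+sy*uy),.058],True);print(q);cv2.circle(im,tuple(int(round(v)) for v in q),3,(0,255,0),-1)
q=proj(p,[.458,.32,.065],True);cv2.circle(im,tuple(int(round(v)) for v in q),3,(0,0,255),-1)
for r in finder.cut_out("van",p):print(r["score"],r["box"],cv2.minAreaRect(cv2.findNonZero(r["region"].astype(np.uint8))))
cv2.imwrite("pics/w1.png",im)
E
```

```text
[334.547478   119.76391139]
[331.8829073  254.23438967]
[290.69141793 119.65253878]
[292.7495937  254.11668075]
0.73 [287.6, 109.1, 336.5, 259.4] ((309.0119323730469, 185.05711364746094), (49.590965270996094, 148.15269470214844), 0.7252243161201477)
```

View pics/w1.png

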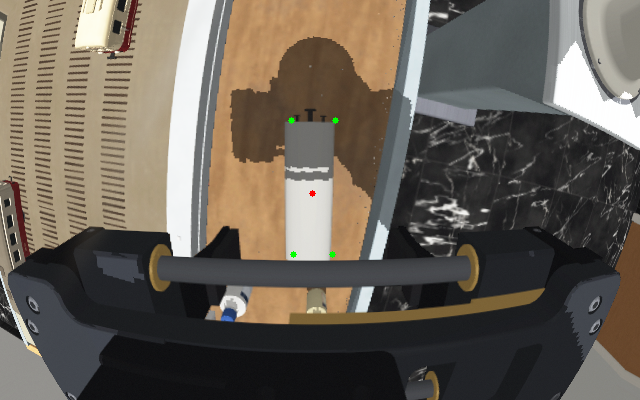

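The wrist view shows the van roof at cols 286–334, centred near col 310. That is 2 px left of my estimate, so its x is about 2 mm greater, and it's well aligned. The grey fascia is at col ~385–415, and I need its height before descending.

```bash
python3 - <<'E'
from h import *
w=viewer.read_camera("wrist");t=viewer.read_camera("top")
a=w["pixels"][0:300,200:440];b=t["pixels"][170:250,165:265]
cv2.imwrite("pics/c.png",np.hstack([cv2.resize(a,(440,550)),cv2.resize(b,(360,550*0+288)) if 0 else cv2.copyMakeBorder(cv2.resize(b,(360,288)),0,262,0,0,0)]))
y=.25
for z in(0,.03,.06):
  for n,p,f in(("w",w,1),("t",t,0)):
    print(z,n,[(x,np.round(proj(p,[x,y,z],f)).astype(int).tolist(),[int(v) for v in cv2.cvtColor(p["pixels"],cv2.COLOR_BGR2GRAY)[tuple(np.round(proj(p,[x,y,z],f)).astype(int)[::-1])][None]]) for x in np.arange(.33,.43,.01).round(3)])
print(w["pixels"][100,370:425].mean(1).astype(int))
E
```

```text
0 w [(np.float64(0.33), [430, 138], [75]), (np.float64(0.34), [423, 137], [37]), (np.float64(0.35), [415, 135], [42]), (np.float64(0.36), [407, 133], [117]), (np.float64(0.37), [399, 132], [117]), (np.float64(0.38), [390, 130], [86]), (np.float64(0.39), [382, 129], [76]), (np.float64(0.4), [373, 127], [68]), (np.float64(0.41), [364, 125], [76]), (np.float64(0.42), [356, 124], [68])]
0 t [(np.float64(0.33), [223, 250], [39]), (np.float64(0.34), [223, 248], [39]), (np.float64(0.35), [223, 245], [53]), (np.float64(0.36), [223, 242], [78]), (np.float64(0.37), [223, 239], [118]), (np.float64(0.38), [223, 236], [103]), (np.float64(0.39), [223, 233], [71]), (np.float64(0.4), [223, 231], [70]), (np.float64(0.41), [224, 228], [75]), (np.float64(0.42), [224, 225], [73])]
0.03 w [(np.float64(0.33), [440, 141], [117]), (np.float64(0.34), [432, 139], [65]), (np.float64(0.35), [424, 137], [38]), (np.float64(0.36), [415, 136], [40]), (np.float64(0.37), [406, 134], [117]), (np.float64(0.38), [397, 132], [116]), (np.float64(0.39), [388, 130], [88]), (np.float64(0.4), [379, 128], [74]), (np.float64(0.
[... 752 characters left out ...]
30], [76]), (np.float64(0.41), [375, 128], [68]), (np.float64(0.42), [364, 126], [78])]
0.06 t [(np.float64(0.33), [218, 249], [38]), (np.float64(0.34), [219, 246], [41]), (np.float64(0.35), [219, 243], [88]), (np.float64(0.36), [219, 240], [82]), (np.float64(0.37), [219, 237], [102]), (np.float64(0.38), [219, 234], [80]), (np.float64(0.39), [219, 232], [70]), (np.float64(0.4), [219, 229], [77]), (np.float64(0.41), [220, 226], [69]), (np.float64(0.42), [220, 223], [75])]
[ 64  64  63  65  64  65  66  67  65  65  66  68  69  69  70  77  85  70
  69  69  72  82  86  85  84  87  87  88  88  90  88  98 111 117 116 118
 116 116 115 114 221 229 229 231 231 213 170 150 150 150 151 151 150 151
 150]
```

View pics/c.png

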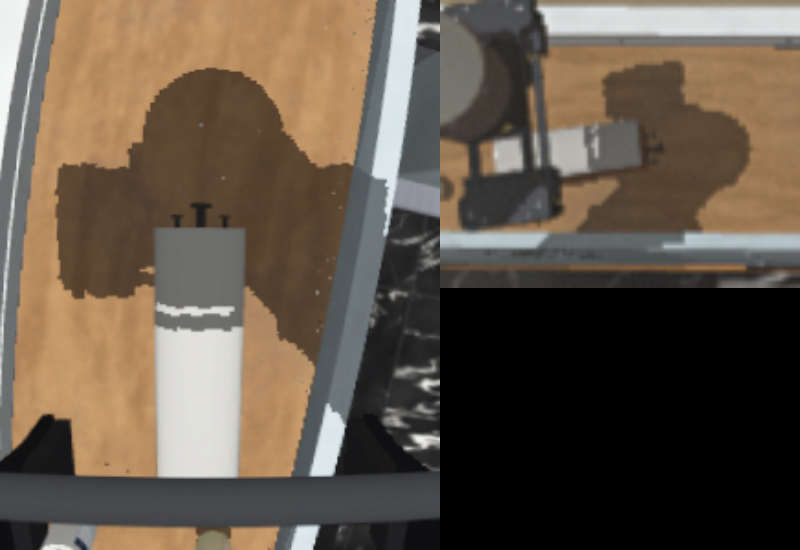

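The fascia top is about 30 mm high with its inner edge at x≈0.385. The fingers and body clear it, so I can descend.

Emit:
{"fn": "drive_tool", "kwargs": {
  "deltas": [-1, -2, -3, 20, 0, 0, 0, -1, 0, 0, 30, 0, 0, 0, -1, 0, 0, 30, 0, 0, 0, -1, 0, 0, 30, 0, 0, 0, -1, 0, 0, 25, 0, 0, 0, -1, 0, 0, 15, 0, 0, 0, -1, 0, 0, 7, 0, 0, 0, -1, 0, 0, 0, 0, 0, 0],
  "newtons": 28
}}

```text
clock: 3.58
position: [0.4598, 0.3186, 0.0406]
ee_rot: [3.139, -0.002, -1.42]
wrist_force: [-0.2, 0.5, 0.3]
opening: 1.001
grasp_force: 0.0
```

Emit:
{"fn": "drive_tool", "kwargs": {
  "deltas": [0.2, 0, 0, 0, 0, 0, 0, 0.2, 0, 0, 0, 0, 0, 0, 0.4, 0, 0, 0, 0, 0, 0, 0.6, 0, 0, 0, 0, 0, 0, 0.8, 0, 0, 0, 0, 0, 0, 1, 0, 0, 0, 0, 0, 0, 1, 0, 0, 0, 0, 0, 0, 1, 0, 0, 0, 0, 0, 0, 1, 0, 0, 0, 0, 0, 0, 1, 0, 0, 0, 0, 0, 0],
  "newtons": 28
}}

```text
clock: 4.42
position: [0.4605, 0.3204, 0.0419]
ee_rot: [-3.141, 0.0, -1.419]
wrist_force: [0.7, 0.9, 1.3]
opening: 0.466
grasp_force: 28.0
```

Emit:
{"fn": "drive_tool", "kwargs": {
  "deltas": [1, 0, 0, -5, 0, 0, 0, 1, 0, 0, -15, 0, 0, 0, 1, 0, 0, -25, 0, 0, 0, 1, 0, 0, -30, 0, 0, 0, 1, 0, 0, -25, 0, 0, 0, 1, 0, 0, -15, 0, 0, 0, 1, 0, 0, -5, 0, 0, 0, 1, 0, 0, 0, 0, 0, 0]
}}

```text
clock: 5.08
position: [0.4603, 0.3204, 0.1629]
ee_rot: [-3.14, 0.002, -1.419]
wrist_force: [0.3, -0.3, -1.4]
opening: 0.471
grasp_force: 28.0
```

```bash
python3 - <<'E'
from h import *
s=arm.sense();print(s["position"],s["ee_rot"],s["grasp_force"],s["opening"],s["wrist_force"])
rows(s["position"],[.4695,-.253,.162],s["ee_rot"][2],-1.602,18,1)
E
```

```text
[0.46032392 0.32038323 0.16290488] [-3.14005668e+00  1.78815093e-03 -1.41900386e+00] 27.985821152105927 0.471040312310898 [ 0.26980824 -0.2690421  -1.35715637]
[1, 31.6, 4.3, 0.1, 0, 0, 0.0102, 1, 31.6, 4.0, 0.1, 0, 0, 0.0102, 1, 31.6, 3.7, 0.1, 0, 0, 0.0102, 1, 31.7, 3.3, 0.1, 0, 0, 0.0102, 1, 31.7, 3.0, 0.1, 0, 0, 0.0102, 1, 31.7, 2.7, 0.1, 0, 0, 0.0102, 1, 31.8, 2.4, 0.1, 0, 0, 0.0102, 1, 31.8, 2.1, 0.1, 0, 0, 0.0102, 1, 31.8, 1.7, 0.1, 0, 0, 0.0102, 1, 31.8, 1.4, 0.1, 0, 0, 0.0102, 1, 31.8, 1.1, 0.1, 0, 0, 0.0102, 1, 31.8, 0.8, 0.1, 0, 0, 0.0102, 1, 31.9, 0.4, 0.1, 0, 0, 0.0102, 1, 31.9, 0.1, 0.1, 0, 0, 0.0102, 1, 31.9, -0.2, 0.1, 0, 0, 0.0102, 1, 31.9, -0.5, 0.1, 0, 0, 0.0102, 1, 31.8, -0.9, 0.1, 0, 0, 0.0102, 1, 31.8, -1.2, 0.1, 0, 0, 0.0102]
```

Emit:
{"fn": "drive_tool", "kwargs": {
  "deltas": [1, 12, 4, 0, 0, 0, 0.01, 1, 24, 4, 0, 0, 0, 0.01, 1, 34, 4, 0, 0, 0, 0.01, 1, 34, 3, 0, 0, 0, 0.01, 1, 34, 3, 0, 0, 0, 0.01, 1, 34, 3, 0, 0, 0, 0.01, 1, 34, 2, 0, 0, 0, 0.01, 1, 34, 2, 0, 0, 0, 0.01, 1, 34, 2, 0, 0, 0, 0.01, 1, 34, 1, 0, 0, 0, 0.01, 1, 34, 1, 0, 0, 0, 0.01, 1, 34, 1, 0, 0, 0, 0.01, 1, 34, 0, 0, 0, 0, 0.01, 1, 34, 0, 0, 0, 0, 0.01, 1, 34, 0, 0, 0, 0, 0.01, 1, 34, -1, 0, 0, 0, 0.01, 1, 34, -1, 0, 0, 0, 0.01, 1, 24, -1, 0, 0, 0, 0.01, 1, 8, 0, 0, 0, 0, 0.003, 1, 0, 0, 0, 0, 0, 0]
}}

```text
clock: 6.75
position: [0.4677, -0.2608, 0.1597]
ee_rot: [3.137, 0.001, -1.606]
wrist_force: [0.1, 0.2, -1.6]
opening: 0.469
grasp_force: 28.0
```

```bash
python3 - <<'E'
from h import *
s=arm.sense();print(s["position"],s["ee_rot"],s["grasp_force"],s["opening"])
p=viewer.read_camera("wrist");im=p["pixels"].copy()
a=np.deg2rad(-1.79);c=np.array([.4695,-.253]);ux=np.array([np.cos(a),np.sin(a)]);uy=np.array([-ux[1],ux[0]])
for sx in(-.035,.035):
  for sy in(-.098,-.05,0,.05,.098):
    q=proj(p,[*(c+sx*ux+sy*uy),.024],True);print(np.round(q));cv2.circle(im,tuple(int(round(v)) for v in q),2,(0,255,0),-1)
q=proj(p,[*(c-.111*uy),.02],True);cv2.circle(im,tuple(int(round(v)) for v in q),2,(0,0,255),-1)
cx,cy=s["position"][:2]
b=s["ee_rot"][2];tx=np.array([np.cos(b),np.sin(b)]);ty=np.array([np.sin(b),-np.cos(b)])
for sy in(-.02,.02):
    q=proj(p,[*(s["position"][:2]+.067*tx+sy*ty),.1215+.0565],True);print("van",q);cv2.circle(im,tuple(int(round(v)) for v in q),2,(255,0,255),-1)
cv2.imwrite("pics/w2.png",cv2.resize(im[0:280,160:480],(640,560)))
E
```

```text
[ 0.46766303 -0.26078118  0.15966648] [ 3.13738869e+00  1.11550051e-03 -1.60575646e+00] 27.985830693505704 0.46910336548650755
[350.  94.]
[349. 146.]
[348. 199.]
[346. 247.]
[345. 287.]
[271.  94.]
[272. 147.]
[274. 200.]
[276. 247.]
[279. 288.]
van [264.07874419 129.55152811]
van [361.95797149 129.47585537]
```

View pics/w2.png

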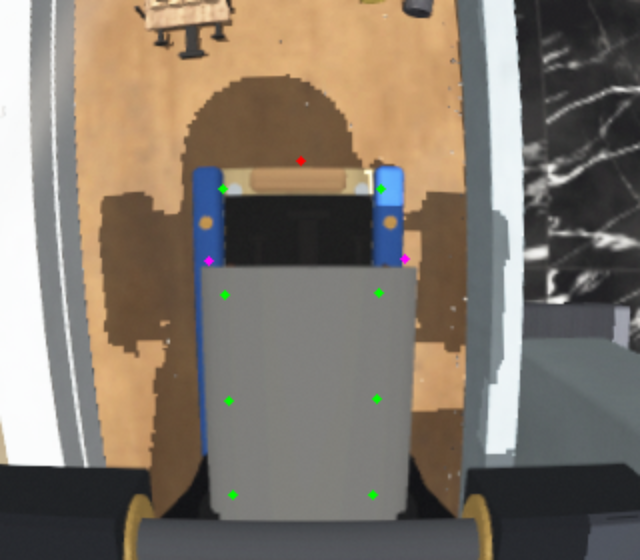

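The cradle is about 1.5 mm further +x and 3 mm further +y than estimated: its inner rail edges are at crop cols 224/374 and its end edge at row 168. The van roof end is at row 267. I'll correct for this and lower.

Emit:
{"fn": "drive_tool", "kwargs": {
  "deltas": [1, -4, -2, 5, 0, 0, 0, 1, -4, -1.5, 15, 0, 0, 0, 1, 0, 0, 25, 0, 0, 0, 1, 0, 0, 25, 0, 0, 0, 1, 0, 0, 15, 0, 0, 0, 1, 0, 0, 8, 0, 0, 0, 1, 0, 0, 5, 0, 0, 0, 1, 0, 0, 3, 0, 0, 0, 1, 0, 0, 0, 0, 0, 0, 1, 0, 0, 0, 0, 0, 0, 1, 0, 0, 0, 0, 0, 0]
}}

```text
clock: 7.72
position: [0.474, -0.2516, 0.0617]
ee_rot: [-3.139, -0.0, -1.602]
wrist_force: [-0.0, -0.9, -1.0]
opening: 0.467
grasp_force: 28.0
```

```bash
python3 - <<'E'
from h import *
s=arm.sense();print(s["position"],s["ee_rot"],s["grasp_force"],s["wrist_force"])
p=viewer.read_camera("wrist")
cv2.imwrite("pics/w3.png",cv2.resize(p["pixels"][0:280,160:480],(640,560)))
E
```

```text
[ 0.4739923  -0.25160602  0.06173374] [-3.13948625e+00 -4.44196353e-04 -1.60155345e+00] 27.986052356427535 [-0.03525346 -0.94681549 -1.04444237]
```

View pics/w3.png

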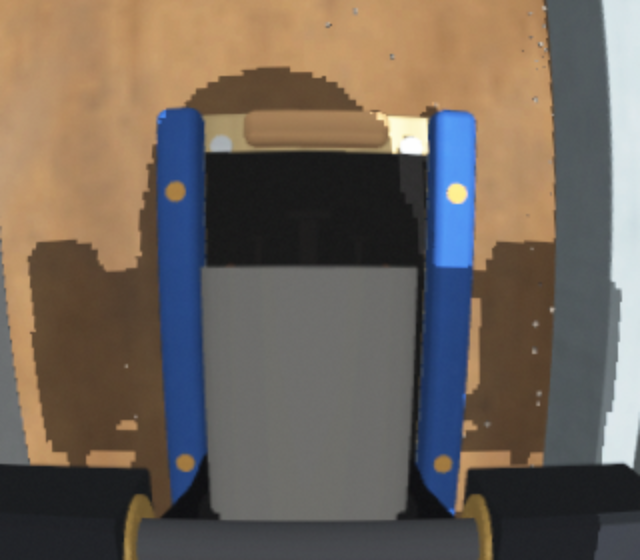

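```bash
python3 - <<'E'
from h import *
p=viewer.read_camera("wrist");f=lambda u,v,z:np.round(at(p,160+u/2,v/2,z,True),4)
print("stop inner top",f(316,147,.02),"rail ends",f(204,160,.022),f(427,160,.022))
for z in(.076,.082):print("roof end",f(203,267,z),f(415,267,z))
E
```

```text
stop inner top [ 0.468  -0.3486  0.02  ] rail ends [ 0.5012 -0.3461  0.022 ] [ 0.4353 -0.3443  0.022 ]
roof end [ 0.4936 -0.3174  0.076 ] [ 0.4487 -0.316   0.076 ]
roof end [ 0.4925 -0.3178  0.082 ] [ 0.4497 -0.3164  0.082 ]
```

Rail inner edges are at cols 205/427 and the roof at 203–415. The van needs about 2 mm toward −x and 1.5 mm toward −y.

Emit:
{"fn": "drive_tool", "kwargs": {
  "deltas": [1, 1.5, 2, 0, 0, 0, 0, 1, 0, 0, 3, 0, 0, 0, 1, 0, 0, 2, 0, 0, 0, 1, 0, 0, 1, 0, 0, 0, 1, 0, 0, 1, 0, 0, 0, 1, 0, 0, 0, 0, 0, 0, 1, 0, 0, 0, 0, 0, 0]
}}

```text
clock: 8.4
position: [0.4712, -0.253, 0.0536]
ee_rot: [3.141, 0.0, -1.602]
wrist_force: [0.2, -0.6, -0.6]
opening: 0.465
grasp_force: 28.0
```

Emit:
{"fn": "drive_tool", "kwargs": {
  "deltas": [1, 0, 0, 0.5, 0, 0, 0, 1, 0, 0, 0.5, 0, 0, 0, 1, 0, 0, 0, 0, 0, 0, 1, 0, 0, 0, 0, 0, 0]
}}

```text
clock: 8.73
position: [0.4713, -0.2529, 0.0527]
ee_rot: [-3.142, -0.0, -1.602]
wrist_force: [0.7, 0.1, -2.0]
opening: 0.467
grasp_force: 28.0
```

Emit:
{"fn": "drive_tool", "kwargs": {
  "deltas": [1, 0, 0, 0.5, 0, 0, 0, 1, 0, 0, 0, 0, 0, 0, 1, 0, 0, 0, 0, 0, 0]
}}

```text
clock: 8.98
position: [0.4712, -0.2529, 0.0522]
ee_rot: [-3.142, 0.0, -1.602]
wrist_force: [0.1, 0.0, -0.9]
opening: 0.467
grasp_force: 28.0
```

Emit:
{"fn": "drive_tool", "kwargs": {
  "deltas": [1, 0, 0, 0.4, 0, 0, 0, 1, 0, 0, 0, 0, 0, 0, 1, 0, 0, 0, 0, 0, 0]
}}

```text
clock: 9.23
position: [0.4713, -0.253, 0.052]
ee_rot: [-3.141, -0.0, -1.602]
wrist_force: [-0.2, 0.0, -0.3]
opening: 0.469
grasp_force: 28.0
```

Emit:
{"fn": "drive_tool", "kwargs": {
  "deltas": [1, 0, 0, 0.4, 0, 0, 0, 1, 0, 0, 0, 0, 0, 0, 1, 0, 0, 0, 0, 0, 0]
}}

```text
clock: 9.48
position: [0.4713, -0.253, 0.0519]
ee_rot: [-3.141, -0.0, -1.602]
wrist_force: [-0.4, 1.1, 3.3]
opening: 0.469
grasp_force: 28.0
```

Force has risen at the predicted height, so it's touching. Release, checking before I rise.

Emit:
{"fn": "drive_tool", "kwargs": {
  "deltas": [0, 0, 0, -0.2, 0, 0, 0, -0.3, 0, 0, 0, 0, 0, 0, -0.6, 0, 0, 0, 0, 0, 0, -1, 0, 0, 0, 0, 0, 0, -1, 0, 0, 0, 0, 0, 0, -1, 0, 0, 0, 0, 0, 0, -1, 0, 0, 0, 0, 0, 0, -1, 0, 0, 0, 0, 0, 0]
}}

```text
clock: 10.15
position: [0.4713, -0.253, 0.0516]
ee_rot: [-3.142, -0.0, -1.602]
wrist_force: [-0.5, 1.3, 1.1]
opening: 0.939
grasp_force: 0.0
```

Emit:
{"fn": "drive_tool", "kwargs": {
  "deltas": [-1, 0, 0, -5, 0, 0, 0, -1, 0, 0, -15, 0, 0, 0, -1, 0, 0, -30, 0, 0, 0, -1, 0, 0, -30, 0, 0, 0, -1, 0, 0, -30, 0, 0, 0, -1, 0, 0, -30, 0, 0, 0, -1, 0, 0, -20, 0, 0, 0, -1, 0, 0, 0, 0, 0, 0]
}}

```text
clock: 10.82
position: [0.4738, -0.2539, 0.2175]
ee_rot: [-3.131, -0.003, -1.601]
wrist_force: [0.1, 0.4, 0.9]
opening: 0.997
grasp_force: 0.0
```

```bash
python3 - <<'E'
from h import *
s=arm.sense();print(s["position"],s["opening"])
p=viewer.read_camera("wrist");q=viewer.read_camera("scene")
cv2.imwrite("pics/w4.png",np.hstack([cv2.resize(p["pixels"][0:300,200:440],(400,500)),cv2.resize(q["pixels"][130:255,300:400],(400,500))]))
E
```

```text
[ 0.47380052 -0.25394795  0.21751994] 0.996832572509769
```

View pics/w4.png

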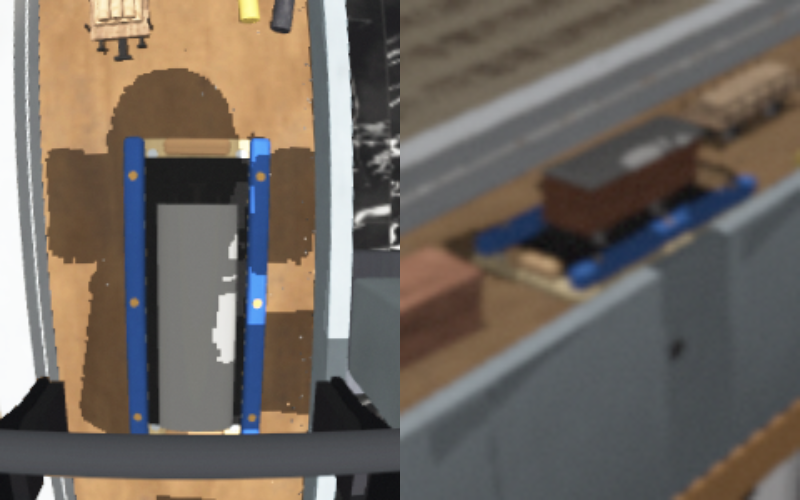

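The van stands upright in the cradle, parallel and centred. In the left half its roof is at cols 157–238, between rail inner edges at 147/247. The brick row and timber wagon haven't been disturbed.

```bash
python3 -c "
from workcell import arm
print(arm.close_job())"
```

```text
the job is handed in; nothing more can be done
None
```

The brown van is standing on its wheels, lengthways and about centred in the blue-railed cradle; it was gripped at 28 N, the brick row and timber wagon were left alone, and the job was handed in at about 11 s.

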